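Turn the electronics tray round and slide it into the control box

ROBOT

A 7-joint arm with a two-finger parallel gripper is mounted at the origin on the work surface. World frame = base frame: x ahead of the robot, y to its left, z up, the work surface at z = 0. Lengths are in mm, angles in rad, forces in N, time in s.
With the tool pointing down it reaches from about 400 to 850 mm from the base axis. Payload 10.4 kg.
Tool frame: the origin (TCP) lies between the finger pads; the fingertips stand 22 mm ahead of it and the grasp point (between the pads) lies 3 mm ahead of it (tips_ahead is the x of the fingertips in the tool frame, in mm); x points along the fingers, y is the direction in which the jaws open and shut, and the axes are right-handed (so a half turn about x gives the same grasp; the last joint's range is limited). The gripper opens to 87 mm and grips with 3 to 60 N. Pads are 19 mm wide; open, the fingers measure 117 mm over their backs; the gripper's body (75 mm by 190 mm) begins 51 mm behind the grasp point.
Start: joints at [1.227, 0.332, -0.065, 1.46, 0.022, 1.35, -0.088], TCP at [197.1, -593.128, 244.576] pointing down, gripper open.
Joint ranges: [-2.6, 2.6], [-0.5, 2.12], [-1.47, 1.34], [0.16, 2.42], [-1.27, 4.41], [0.06, 2.06], [-2.6, 2.6]. Speed limits (rad/s): [2.22, 2.22, 2.79, 2.79, 3.14, 3.14, 3.14].

INTERFACE

Orientations are given as a rotation vector (axis times angle).
In Python, from workcell import state, camera, get_calibration, close_job, tips_ahead gives the robot as it stands.
- The arm moves only by the tool drive_tool, never from a script. Its arguments are lists of equal length, an entry for each row: "slide": the shift along the world's x, y, z in m, a list of three; "yaw": the turn about the world's z in rad. A call has 1 to 5 rows; each row shifts and turns the pose as measured when the row begins; what a row does not reach is not made up. A row lasts 1/10 s, in which the tool goes at most 50 mm and 8.59 degrees, less where a joint would pass 70% of its speed; a pose out of reach is approached as far as the arm can. A call is refused whole if a number of a shift passes 0.05 or a number of a turn 0.15, either way. A call with a gripper value outside its range is refused whole. "hand" is the closure, from -1 (fully open) to 1 (shut), set as the call begins (left out, the last holds). The fingers move at their own pace and stop on an object; "newtons" is the grip in N (left out, the last holds). Time passes only in rows, so rows that do not move let the fingers close. It gives the time, the measured TCP pose, the force and the opening at its end, in the units of the state.
- state(): the state, without advancing time (a new reading comes with each control period).
- camera(name): name is "scene" or "top" or "wrist"; returns the picture (420x560x3 uint8, blue, green, red); there is no depth.
- get_calibration(name): a dict with "fovy" (degrees; the focal length in pixels is half the picture's height over the tangent of half this angle, whatever the lens; pixels are square), "cx", "cy" (the principal point, pixels), "view" (4x4, takes a point from world to camera coordinates); the wrist camera has in their place "T_tool_cam" (4x4, takes a point from camera to tool coordinates, whose origin is the TCP and whose axes are the tool frame's). Camera axes: x right, y down, z forward; pixel columns grow to the right and rows downward; lengths in mm; the calibration is good to about 2 mm. A picture is of the moment at which its call begins: read the wrist's pose just before it. get_calibration takes no time and is no camera call.
- close_job(): hands the job in, once; it reports no verdict.
The state is a dict: "clock": time; "joints": joint angles; "dq": joint speeds; "joint_torque": joint torques, N m; "tcp_pos": TCP position; "tcp_rot": TCP orientation; "contact_force": force on the tool from outside, world axes, zero at the start; "torque": the same for the moment, N m; "grip_width": finger opening in mm.
Only numpy, scipy, OpenCV 4.12 (cv2) and the standard library are available. Lean on these libraries where they do the work, as an engineer would, in place of code of your own. Each camera call takes 0.05 s, during which the arm holds its last target. There are 200 camera calls.

TASK

The plywood electronics tray is stowed backwards under the drilled panel on two timber blocks, with only its cut-cornered nose showing. Draw it right out, put it down on the desk and let go, then take it afresh (its handle block is at the tail), turn it end for end and slide it nose first between the guide rails of the control box until its wide end panel is fully home against the mouth, and let go. Keep the tray right way up, and leave the can, jar, offcut and spool standing where they are.

Things in the scene. Friction and masses are not known exactly. Their poses are not given: they have to be found in the camera images.
- tray: Loose open plywood tray, 172 mm long overall, 0.19 to 0.31 kg. Origin: under the middle of its 120 x 80 mm body; x to the nose, z up. Floor 6 mm, walls 8 mm thick, 35 mm high. Tail: upright end panel 104 mm wide, 45 mm high, x -60 to -70 mm (wider than the rails' gap), then the handle block. A circuit board, parts up to 24 mm high, fills x -60 to -5 mm; the rest is empty.
- tray_nose (a point): Middle of the nose wall's outer face: tray x = 60 mm, 17.5 mm above its underside; axes as the tray's. The wall (8 mm thick, x 52 to 60 mm) is 50 mm wide: both corners are cut at 45 degrees over the last 15 mm. At the start the nose sticks 48 to 62 mm out of the bridge, pointing roughly to the robot, the tray standing on the desk.
- tray_handle (a point): Centre of the wooden handle block at the tray's tail: tray x = -91 mm, 24 mm above its underside; axes as the tray's. The block is 42 mm long (x -70 to -112 mm), 18 mm thick across the tray, and spans 6 to 42 mm above the underside.
- box: Fixed control box 152 mm deep, 137 wide: two rails (48 mm high) on the desk, 85 mm apart, under a 10 mm cover (top 58 mm, buttons 64 mm up), closed behind. The tray slides on the desk between the rails. Origin: middle of the mouth at desk height, in the rails' front plane; x into the box, mouth towards the robot. Tray home: end panel on the rails' ends, tray origin at x = 60 mm.
- bridge: Drilled plywood panel 220 mm wide, 150 mm deep, fixed on two timber blocks whose inner faces are 156 mm apart; underside 52 mm, top 61 mm above the desk. Origin: middle of its front edge, at desk height; x in under the panel, z up; open front roughly towards the robot. Box and bridge stand side by side, either one on the left.
- spool: Bystander: standing empty plastic spool, diameter 58 mm, 55 mm high. Origin: centre of its underside.
- can: Bystander: standing aluminium can, diameter 58 mm, 150 mm high. Origin: centre of its underside.
- jar: Bystander: standing glass jar, diameter 66 mm, 85 mm high. Origin: centre of its underside.
- offcut: Bystander: timber offcut standing on end, 50 x 50 mm, 110 mm high. Origin: centre of its underside.
There are look-alikes about, which are no part of the job. What is shaped like the tray but purple is not meant.

How it is judged:
By the outcome, as a careful person would: the job done as asked, in the order asked, and still so for the second after the job is handed in, with the robot touching nothing.
It also fails if it takes over 66 s, if anything falls off the work surface, if the arm or the gripper's body presses on something with over 40 N, if the wrist force passes 120 N, or if a joint passes its speed limit or range.

## Working session

There is one attempt and no reset: what is moved stays moved. The work goes in short steps, Python scripts to look and compute and a tool call to move; the robot and the scene stay as the last step left them, time stands still between calls to the robot, and variables do not carry over. Pictures are saved under pics/ and viewed, about 8 in all and at most 12, crops included, and the job is handed in when it is done.

Besides the shell and the picture viewer there is one more tool, called by a JSON object that holds its "api" and its "payload". drive_tool: Moves the arm, as the interface text tells. Its arguments: {"type":"object","properties":{"slide":{"type":"array","items":{"type":"array","items":{"type":"number"}}},"yaw":{"type":"array","items":{"type":"number"}},"hand":{"type":"number"},"newtons":{"type":"number"}},"required":["slide","yaw"]}

```bash
ls; mkdir -p pics
python3 - <<'E'
from workcell import *
import cv2
for n in("scene","top","wrist"):
    c=get_calibration(n);print(n,{k:(v.round(3).tolist() if hasattr(v,'round') and hasattr(v,'tolist') else v) for k,v in c.items()})
a=camera("scene");b=camera("top")
cv2.imwrite("pics/scene.png",a);cv2.imwrite("pics/top.png",b)
s=state();print(s['clock'],s['tcp_pos'],s['tcp_rot'],s['grip_width'])
E
```

```text
pics
scene {'fovy': 52.04098149954793, 'cx': 281.3426610087644, 'cy': 203.7260194861824, 'view': [[-0.83, 0.557, -0.002, 385.971], [0.381, 0.566, -0.731, -188.409], [-0.406, -0.608, -0.682, 1634.005], [0.0, 0.0, 0.0, 1.0]]}
top {'fovy': 43.62433172578247, 'cx': 282.96497819736675, 'cy': 221.7412979269145, 'view': [[0.018, -1.0, -0.013, 80.737], [-0.988, -0.016, -0.154, 511.928], [0.154, 0.015, -0.988, 1698.674], [0.0, 0.0, 0.0, 1.0]]}
wrist {'fovy': 63.22261251673622, 'cx': 273.1743118187657, 'cy': 212.50373887414094, 'T_tool_cam': [[-0.001, -0.283, 0.959, -141.253], [1.0, -0.001, 0.001, -0.096], [0.001, 0.959, 0.283, -77.57], [0.0, 0.0, 0.0, 1.0]]}
0.1 [ 196.98321561 -592.82564377  243.83704137] [ 2.04825546  0.33272997 -2.04880342] 86.98663263072493
```

View pics/scene.png

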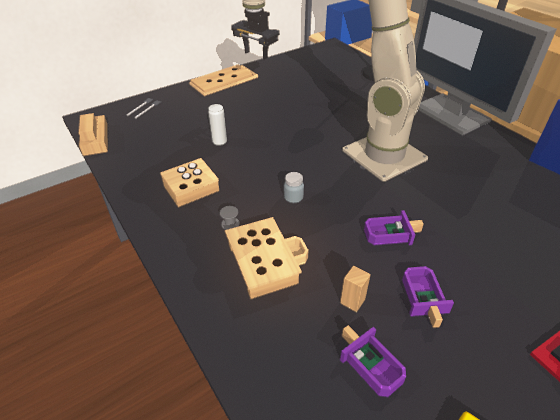

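View pics/top.png

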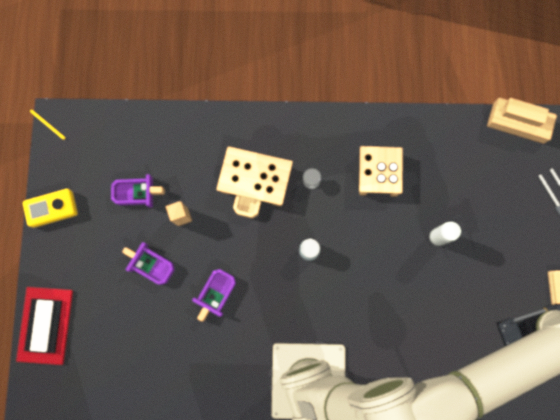

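The top view shows the bridge, with the nose sticking out at about (247,207), and the box with buttons at (381,170). The spool is at (312,178), the jar (309,250), the can (446,233) and the offcut (178,213).
Tray candidates: the plain plywood nose at top (247,207) / scene (296,250), and purple look-alikes at top (130,190), (150,263) and (216,293). I choose the plain plywood one under the bridge.

```bash
cat > h.py <<'E'
import numpy as np,cv2
from workcell import *
from scipy.spatial.transform import Rotation as R
def cam(n,s=None):
    c=get_calibration(n);f=210/np.tan(np.radians(c['fovy']/2))
    if n=='wrist':
        s=s or state();T=np.eye(4);T[:3,:3]=R.from_rotvec(s['tcp_rot']).as_matrix();T[:3,3]=s['tcp_pos']
        M=T@np.array(c['T_tool_cam'])
    else: M=np.linalg.inv(np.array(c['view']))
    return f,c['cx'],c['cy'],M
def ray(C,px,z):
    f,cx,cy,M=C;d=M[:3,:3]@np.array([(px[0]-cx)/f,(px[1]-cy)/f,1]);o=M[:3,3]
    return (o+d*(z-o[2])/d[2])
def proj(C,p):
    f,cx,cy,M=C;q=np.linalg.inv(M)@np.append(p,1);return np.array([cx+f*q[0]/q[2],cy+f*q[1]/q[2]])
def ply(im):
    h=cv2.cvtColor(im,cv2.COLOR_BGR2HSV);return cv2.inRange(h,(8,60,120),(28,255,255))
E
python3 - <<'E'
from h import *
b=cv2.imread("pics/top.png");C=cam("top")
m=ply(b)
n,l,st,ce=cv2.connectedComponentsWithStats(m)
for i in range(1,n):
    if st[i,4]>150: print(st[i],ce[i].round(1))
a=cv2.resize(b[135:265,200:330],None,fx=3,fy=3,interpolation=cv2.INTER_CUBIC)
d=cv2.resize(b[135:265,340:470],None,fx=3,fy=3,interpolation=cv2.INTER_CUBIC)
cv2.imwrite("pics/crop.png",np.hstack([a,d]))
for nme,px,z in(("spool",(312,178),55),("jar",(309,248),85),("can",(450,229),150),("offcut",(177,212),110),("box",(381,168),58)):print(nme,ray(C,px,z).round())
E
```

```text
[    0     0   560   420 55969] [248.6  74.6]
[ 358  145   45   51 1512] [380.8 166.3]
[ 216  146   77   72 2256] [257.3 180.2]
[165 201  26  25 437] [177.5 212.9]
[547 270  13  35 376] [554.  285.8]
[286 359  35  18 158] [303.1 366.8]
[323 382  31  38 162] [332.  396.3]
spool [657.  -5.  55.]
jar [420.   4.  85.]
can [ 479. -428.  150.]
offcut [526. 428. 110.]
box [ 694. -233.   58.]
```

View pics/crop.png

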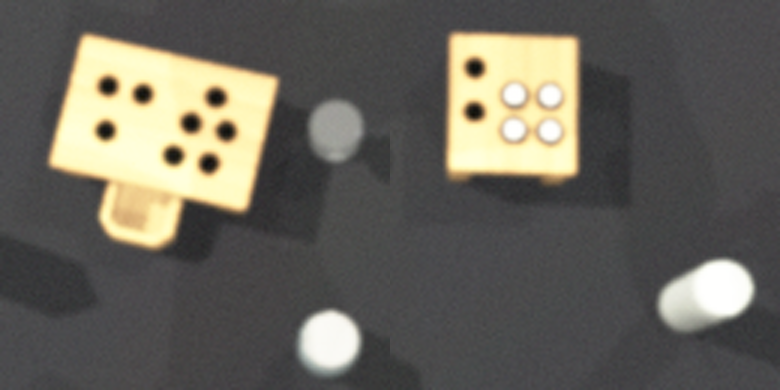

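The crop confirms it: bridge with a plain plywood cut-cornered nose at crop (140,225), i.e. px (247,210). The box mouth faces the robot.

Run:
```python
from h import *
C=cam("top")
A=lambda x,y:(200+(x+.5)/3-.5,135+(y+.5)/3-.5)
B=lambda x,y:(340+(x-390+.5)/3-.5,135+(y+.5)/3-.5)
for n,ps,z in(("bridge BL,BR,FR,FL",[A(81,35),A(278,77),A(247,212),A(50,165)],61),("box BL BR FR FL",[B(448,33),B(578,37),B(578,176),B(448,174)],58),("nose Louter,Lfront,Rfront,Router",[A(100,212),A(118,235),A(157,246),A(173,233)],35)):
    P=np.array([ray(C,p,z)[:2] for p in ps]);print(n,P.round(0).tolist())
    print(" sides",np.linalg.norm(np.roll(P,-1,0)-P,axis=1).round(),"ang FL->FR etc",[round(np.degrees(np.arctan2(*(P[(i+1)%4]-P[i])[::-1])),1) for i in range(4)],"mid",((P[2]+P[3])/2).round() if n[0]=='b' else ((P[1]+P[2])/2).round())
```

```text
bridge BL,BR,FR,FL [[760.0, 283.0], [715.0, 62.0], [562.0, 93.0], [611.0, 312.0]]
 sides [226. 156. 224. 152.] ang FL->FR etc [np.float64(-101.6), np.float64(168.3), np.float64(77.3), np.float64(-11.0)] mid [586. 203.]
box BL BR FR FL [[770.0, -161.0], [767.0, -305.0], [609.0, -303.0], [609.0, -160.0]]
 sides [145. 158. 143. 161.] ang FL->FR etc [np.float64(-91.0), np.float64(179.0), np.float64(90.0), np.float64(-0.2)] mid [ 609. -231.]
nose Louter,Lfront,Rfront,Router [[564.0, 258.0], [538.0, 237.0], [527.0, 193.0], [542.0, 176.0]]
 sides [33. 45. 23. 85.] ang FL->FR etc [np.float64(-140.9), np.float64(-105.0), np.float64(-49.4), np.float64(74.7)] mid [533. 215.]
```

Run:
```python
from h import *
s=state();print(R.from_rotvec(s['tcp_rot']).as_matrix().round(3).tolist(), s['clock'],tips_ahead)
C=cam('top')
for p in [(197,305),(222,270),(235,277),(126,248),(172,270)]:print(p,ray(C,p,35).round())
```

```text
[[-0.0, 0.315, -0.949], [0.001, -0.949, -0.315], [-1.0, -0.001, 0.0]] 0.1 22.0
(197, 305) [233. 364.  35.]
(222, 270) [348. 287.  35.]
(235, 277) [326. 243.  35.]
(126, 248) [415. 608.  35.]
(172, 270) [345. 451.  35.]
```

{"api": "drive_tool", "payload": {"slide": [[0.05, 0.0, 0.01], [0.05, 0.0, 0.01], [0.05, 0.03, 0.01], [0.04, 0.05, 0.0], [0.03, 0.05, 0.0]], "yaw": [0, 0, 0, 0, 0], "hand": 0.0}}

```text
clock: 0.6
tcp_pos: [391.6, -487.2, 269.2]
tcp_rot: [2.053, 0.321, -2.067]
contact_force: [0.7, -0.2, 0.3]
grip_width: 55.1
```

{"api": "drive_tool", "payload": {"slide": [[0.01, 0.05, 0], [0.01, 0.05, 0], [0.01, 0.05, 0], [0.01, 0.05, 0], [0.01, 0.05, 0]], "yaw": [0.1, 0.1, 0.1, 0.1, 0.1]}}

```text
clock: 1.1
tcp_pos: [441.1, -242.2, 266.6]
tcp_rot: [1.726, 0.765, -1.745]
contact_force: [0.9, 0.1, -0.2]
grip_width: 43.6
```

{"api": "drive_tool", "payload": {"slide": [[0.01, 0.05, 0], [0.01, 0.05, 0], [0.01, 0.05, 0], [0.01, 0.05, 0], [0.01, 0.05, 0]], "yaw": [0.1, 0.1, 0.1, 0.1, 0.1]}}

```text
clock: 1.6
tcp_pos: [487.3, 3.4, 266.0]
tcp_rot: [1.362, 1.096, -1.384]
contact_force: [0.7, -0.5, 0.3]
grip_width: 43.4
```

{"api": "drive_tool", "payload": {"slide": [[0.01, 0.05, 0], [0.01, 0.05, 0], [0.01, 0.05, 0], [0.01, 0.05, 0], [0, 0.0, 0]], "yaw": [0, 0, 0, 0, 0]}}

```text
clock: 2.1
tcp_pos: [523.3, 207.0, 265.3]
tcp_rot: [1.356, 1.105, -1.376]
contact_force: [-1.2, -0.7, -0.2]
grip_width: 43.7
```

Now a wrist look at the nose, and the current yaw.

```bash
cat >> h.py <<'E'
def yaw(s): 
    y=R.from_rotvec(s['tcp_rot']).as_matrix()[:,1];return np.degrees(np.arctan2(y[1],y[0]))
E
python3 - <<'E'
from h import *
s=state();C=cam('wrist',s);im=camera('wrist');cv2.imwrite('pics/w1.png',im);np.save('w1.npy',np.r_[s['tcp_pos'],s['tcp_rot']])
print(s['tcp_pos'].round(1),yaw(s),s['joints'].round(2),'cam',C[3][:3,3].round(),proj(C,[537,214,35]).round())
E
```

```text
[523.3 207.  265.3] -12.272435330789637 [ 0.19  0.28 -0.78  1.56  0.19  1.4  -0.82] cam [541. 284. 406.] [286. 175.]
```

View pics/w1.png

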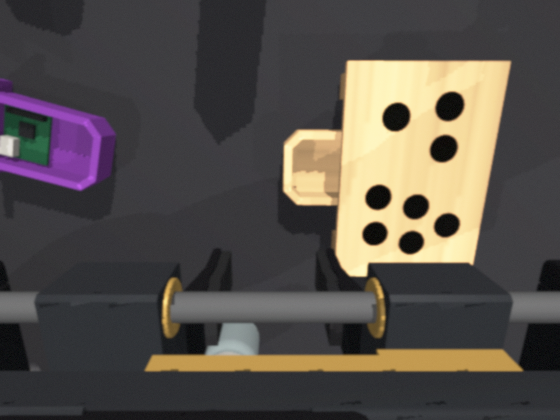

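The nose shows at px (284–340, 131–206) with its front rim at x≈284. The purple tray's nearest edge is at (113,150).

Run:
```python
from h import *
v=np.load('w1.npy');C=cam('wrist',{'tcp_pos':v[:3],'tcp_rot':v[3:]})
for n,p,z in [("cutL",(298,131),35),("frontL",(284,146),35),("frontR",(285,190),35),("cutR",(299,205),35),("mid",(284.5,168),35),("wall L at bridge",(340,130),35),("wall R at bridge",(337,206),35),("bridge FL",(347,61),61),("bridge FR",(336,264),61),("purple",(113,150),35),("purple2",(85,189),35)]:print(n,ray(C,p,z).round(1))
```

```text
cutL [558.7 257.1  35. ]
frontL [541.1 244.9  35. ]
frontR [532.3 197.3  35. ]
cutR [544.2 177.   35. ]
mid [536.7 221.5  35. ]
wall L at bridge [602.3 248.7  35. ]
wall R at bridge [585.8 166.8  35. ]
bridge FL [614.2 311.5  61. ]
bridge FR [570.9 109.4  61. ]
purple [359.5 280.   35. ]
purple2 [313.8 245.7  35. ]
```

{"api": "drive_tool", "payload": {"slide": [[0.017, 0.012, -0.03], [0.0, 0, -0.05], [0, 0, -0.05], [0, 0, -0.03], [0, 0, 0]], "yaw": [0.03, 0, 0, 0, 0]}}

```text
clock: 2.65
tcp_pos: [542.1, 210.1, 100.3]
tcp_rot: [1.337, 1.111, -1.36]
contact_force: [-0.8, -0.8, -0.5]
grip_width: 43.3
```

{"api": "drive_tool", "payload": {"slide": [[-0.002, 0.009, 0], [0, 0, -0.025], [0, 0, -0.025], [0, 0, -0.015], [0, 0, 0]], "yaw": [0.0, 0, 0, 0, 0]}}

```text
clock: 3.15
tcp_pos: [544.9, 220.4, 42.7]
tcp_rot: [1.347, 1.104, -1.353]
contact_force: [-0.2, 0.4, 0.4]
grip_width: 43.3
```

{"api": "drive_tool", "payload": {"slide": [[-0.003, -0.001, -0.01], [0, 0, -0.001], [0, 0, 0]], "yaw": [0.0, 0, 0]}}

```text
clock: 3.45
tcp_pos: [543.6, 220.4, 34.7]
tcp_rot: [1.351, 1.102, -1.349]
contact_force: [0.2, 0.1, -0.4]
grip_width: 43.3
```

{"api": "drive_tool", "payload": {"slide": [[0, 0, 0], [0, 0, 0], [0, 0, 0], [0, 0, 0], [0, 0, 0]], "yaw": [0.0, 0, 0, 0, 0], "hand": 1, "newtons": 35}}

```text
clock: 3.95
tcp_pos: [544.4, 220.7, 36.5]
tcp_rot: [1.353, 1.101, -1.348]
contact_force: [-0.7, 0.9, -0.3]
grip_width: 11.3
```

{"api": "drive_tool", "payload": {"slide": [[0, 0, 0], [0, 0, 0], [-0.015, 0.003, 0], [-0.02, 0.004, 0], [-0.025, 0.005, 0]], "yaw": [0, 0, 0, 0, 0]}}

```text
clock: 4.45
tcp_pos: [486.3, 231.4, 36.4]
tcp_rot: [1.358, 1.097, -1.349]
contact_force: [2.7, -0.5, 2.2]
grip_width: 7.6
```

{"api": "drive_tool", "payload": {"slide": [[-0.025, 0.005, 0], [-0.025, 0.005, 0], [-0.02, 0.004, 0], [-0.012, 0.002, 0], [0, 0, 0]], "yaw": [0, 0, 0, 0, 0]}}

```text
clock: 4.95
tcp_pos: [399.5, 248.0, 36.4]
tcp_rot: [1.357, 1.097, -1.347]
contact_force: [0.5, 0.3, -1.7]
grip_width: 8.1
```

{"api": "drive_tool", "payload": {"slide": [[0, 0, -0.001], [0, 0, 0], [0, 0, 0], [0, 0, 0], [0, 0, 0]], "yaw": [0, 0, 0, 0, 0], "hand": 0}}

```text
clock: 5.45
tcp_pos: [402.9, 247.6, 35.6]
tcp_rot: [1.36, 1.096, -1.348]
contact_force: [-0.1, -0.2, 0.7]
grip_width: 39.0
```

{"api": "drive_tool", "payload": {"slide": [[0, 0, 0.03], [0, 0, 0.05], [0, 0, 0.05], [0, 0, 0.05], [0, 0, 0]], "yaw": [0, 0, 0, 0, 0]}}

```text
clock: 5.95
tcp_pos: [400.9, 246.9, 220.1]
tcp_rot: [1.358, 1.1, -1.351]
contact_force: [0.8, 0.9, -0.2]
grip_width: 43.8
```

{"api": "drive_tool", "payload": {"slide": [[0.04, -0.02, 0.02], [0.04, -0.02, 0], [0.03, -0.01, 0], [0.01, 0, 0], [0, 0, 0]], "yaw": [0, 0, 0, 0, 0]}}

```text
clock: 6.45
tcp_pos: [522.9, 195.5, 240.5]
tcp_rot: [1.359, 1.095, -1.348]
contact_force: [0.1, 0.3, -0.6]
grip_width: 43.3
```

Run:
```python
from h import *
s=state();im=camera('wrist');t=camera('top')
np.save('w2.npy',np.r_[s['tcp_pos'],s['tcp_rot']]);cv2.imwrite('pics/w2.png',im);cv2.imwrite('pics/t2.png',t)
print(s['tcp_pos'].round(1),yaw(s),s['clock'])
```

```text
[522.9 195.5 240.5] -11.5072416134332 6.45
```

View pics/w2.png

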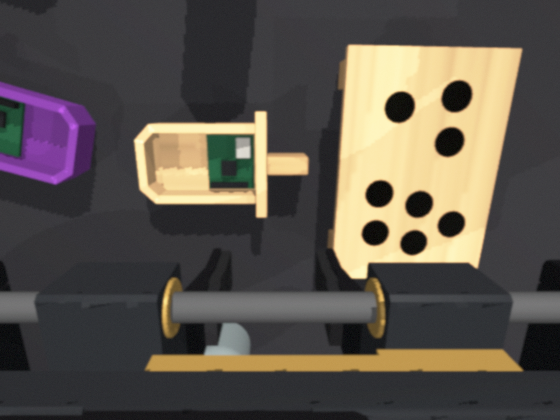

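The tray is right out and upright. Its handle is at px (267–307, 154–174), its end panel at x≈255–267, y 112–216, and its nose at (136,163). The bridge front is at x≈335.

Run:
```python
from h import *
v=np.load('w2.npy');C=cam('wrist',{'tcp_pos':v[:3],'tcp_rot':v[3:]})
a,b=ray(C,(268,164),42),ray(C,(307.5,163.5),42)
n=ray(C,(136,163.5),35);p,q=ray(C,(255,112.5),45),ray(C,(255.5,216),45)
print('handle',a.round(1),b.round(1),np.linalg.norm(b-a),'nose',n.round(1),'panel',p.round(1),q.round(1),np.linalg.norm(p-q))
d=(n-b)[:2];print('heading',np.degrees(np.arctan2(d[1],d[0])),'L',np.hypot(*d),'panel dir',np.degrees(np.arctan2(*(p-q)[:2][::-1])))
```

```text
handle [525.8 222.7  42. ] [564.5 215.2  42. ] 39.39134539600548 nose [395.  249.1  35. ] panel [523.8 273.3  45. ] [502.3 173.2  45. ] 102.48440896697191
heading 168.675297672472 L 172.80302182966832 panel dir 77.86397553761503
```

{"api": "drive_tool", "payload": {"slide": [[0.01, 0.01, 0], [0.01, 0.01, 0], [0.002, 0.004, 0], [0, 0, 0], [0, 0, 0]], "yaw": [0.145, 0.145, 0.145, 0.145, 0.145]}}

```text
clock: 7.05
tcp_pos: [537.1, 226.3, 241.7]
tcp_rot: [0.801, 1.41, -0.786]
contact_force: [-0.3, -0.8, 0.5]
grip_width: 43.6
```

{"api": "drive_tool", "payload": {"slide": [[0, 0, -0.02], [0, 0, -0.02], [0, 0, -0.03], [0, 0, -0.03], [0, 0, 0]], "yaw": [0.145, 0.145, 0.145, 0.145, 0.145]}}

```text
clock: 7.55
tcp_pos: [530.0, 231.7, 141.2]
tcp_rot: [0.224, 1.552, -0.2]
contact_force: [0.2, -0.2, 0.2]
grip_width: 43.4
```

Run:
```python
from h import *
s=state();print(s['tcp_pos'].round(1),yaw(s),s['joints'].round(2))
```

```text
[530.  231.7 141.2] 74.52960995946192 [ 0.3   0.49 -1.    1.69  0.43  1.19  0.5 ]
```

{"api": "drive_tool", "payload": {"slide": [[0.015, -0.013, -0.02], [0, 0, -0.02], [0, 0, 0], [0, 0, 0]], "yaw": [0.07, 0, 0, 0]}}

```text
clock: 7.95
tcp_pos: [540.5, 221.8, 101.6]
tcp_rot: [0.155, 1.558, -0.132]
contact_force: [0.5, 0.3, 0.8]
grip_width: 43.8
```

Run:
```python
from h import *
s=state();print(s['tcp_pos'].round(1),yaw(s),s['joints'].round(2))
```

```text
[540.5 221.8 101.6] 79.49217718777298 [ 0.3   0.55 -0.98  1.71  0.49  1.14  0.57]
```

{"api": "drive_tool", "payload": {"slide": [[0.004, -0.002, -0.025], [0, 0, -0.025], [0, 0, -0.013], [0, 0, 0]], "yaw": [-0.015, 0, 0, 0]}}

```text
clock: 8.35
tcp_pos: [544.8, 223.0, 42.8]
tcp_rot: [0.167, 1.55, -0.141]
contact_force: [-0.3, 0.6, 1.0]
grip_width: 43.6
```

{"api": "drive_tool", "payload": {"slide": [[0, -0.003, -0.011], [0, 0, 0]], "yaw": [0, 0]}}

```text
clock: 8.55
tcp_pos: [545.4, 220.7, 33.3]
tcp_rot: [0.168, 1.548, -0.14]
contact_force: [-0.9, -0.3, 0.2]
grip_width: 43.5
```

{"api": "drive_tool", "payload": {"slide": [[0, 0, 0], [0, 0, 0], [0, 0, 0], [0, 0, 0], [0, 0, 0]], "yaw": [0, 0, 0, 0, 0], "hand": 1, "newtons": 45}}

```text
clock: 9.05
tcp_pos: [546.6, 221.0, 35.7]
tcp_rot: [0.168, 1.545, -0.14]
contact_force: [-1.2, 0.2, 0.8]
grip_width: 17.6
```

Run:
```python
from h import *
s=state();print(s['tcp_pos'].round(1),yaw(s),s['joints'].round(2),s['grip_width'])
```

```text
[546.6 221.   35.7] 78.74022307832264 [ 0.26  0.63 -0.91  1.75  0.57  1.02  0.51] 17.60221879145738
```

{"api": "drive_tool", "payload": {"slide": [[0, -0.015, 0], [0, -0.025, 0], [0, -0.03, 0], [0.001, -0.03, 0], [0, -0.015, 0]], "yaw": [0, 0, 0, 0, 0]}}

```text
clock: 9.55
tcp_pos: [546.3, 106.8, 36.1]
tcp_rot: [0.167, 1.546, -0.132]
contact_force: [-0.1, 0.4, 0.4]
grip_width: 17.5
```

Run:
```python
from h import *
s=state();print(s['tcp_pos'].round(1),yaw(s)+90,s['joints'].round(2),s['contact_force'].round(1),s['torque'].round(2))
```

```text
[546.3 106.8  36.1] 169.0983300763229 [ 0.5   0.57 -0.93  1.83  0.54  0.98  0.72] [-0.1  0.4  0.4] [ 0.18 -0.19 -0.  ]
```

{"api": "drive_tool", "payload": {"slide": [[0.001, -0.014, 0], [0.002, -0.014, 0], [0.002, -0.014, 0], [0.002, -0.014, 0], [0.002, -0.014, 0]], "yaw": [-0.05, -0.065, -0.07, -0.07, -0.07]}}

```text
clock: 10.05
tcp_pos: [555.4, 34.1, 36.2]
tcp_rot: [0.436, 1.506, -0.404]
contact_force: [0.2, 0.6, -1.8]
grip_width: 18.0
```

Run:
```python
from h import *
s=state();print(s['tcp_pos'].round(1),yaw(s)+90,s['joints'].round(2),s['contact_force'].round(1),s['torque'].round(2))
```

```text
[555.4  34.1  36.2] 149.22104461986814 [ 0.57  0.53 -0.86  1.84  0.48  0.96  0.54] [ 0.2  0.6 -1.8] [ 0.1  -0.1  -0.03]
```

Right on plan. Next (557,0,130°) and then (557,−50,105°).

{"api": "drive_tool", "payload": {"slide": [[0, -0.01, 0], [0.001, -0.009, 0], [0.001, -0.008, 0], [0, -0.007, 0], [0, 0, 0]], "yaw": [-0.085, -0.085, -0.085, -0.085, 0]}}

```text
clock: 10.55
tcp_pos: [557.9, -3.0, 36.2]
tcp_rot: [0.717, 1.425, -0.692]
contact_force: [-0.1, 0.3, -0.8]
grip_width: 17.7
```

{"api": "drive_tool", "payload": {"slide": [[0, -0.01, 0], [0, -0.01, 0], [0, -0.01, 0], [0, -0.01, 0], [0, -0.01, 0]], "yaw": [-0.08, -0.085, -0.085, -0.085, -0.085]}}

```text
clock: 11.05
tcp_pos: [557.6, -49.3, 36.1]
tcp_rot: [1.034, 1.285, -1.014]
contact_force: [0.8, 0.2, -0.8]
grip_width: 18.0
```

Run:
```python
from h import *
s=state();print(s['tcp_pos'].round(1),yaw(s)+90,s['joints'].round(2),s['contact_force'].round(1),s['torque'].round(2))
```

```text
[557.6 -49.3  36.1] 103.91801641325718 [ 0.57  0.48 -0.68  1.84  0.38  0.92 -0.03] [ 0.8  0.2 -0.8] [ 0.06  0.01 -0.02]
```

{"api": "drive_tool", "payload": {"slide": [[-0.002, -0.014, 0], [-0.002, -0.014, 0], [-0.003, -0.014, 0], [-0.003, -0.014, 0], [-0.003, -0.014, 0]], "yaw": [-0.06, -0.065, -0.07, -0.07, -0.065]}}

```text
clock: 11.55
tcp_pos: [544.9, -116.3, 36.1]
tcp_rot: [1.277, 1.136, -1.26]
contact_force: [1.0, 0.2, -0.9]
grip_width: 17.7
```

{"api": "drive_tool", "payload": {"slide": [[-0.01, -0.014, 0], [-0.01, -0.014, 0], [-0.01, -0.014, 0], [-0.01, -0.013, 0], [0, 0, 0]], "yaw": [-0.085, -0.085, -0.085, -0.085, 0]}}

```text
clock: 12.05
tcp_pos: [504.2, -171.2, 36.0]
tcp_rot: [1.521, 0.94, -1.509]
contact_force: [-0.9, -1.2, -1.1]
grip_width: 17.7
```

{"api": "drive_tool", "payload": {"slide": [[-0.01, -0.012, 0], [-0.012, -0.012, 0], [-0.012, -0.012, 0], [-0.01, -0.01, 0], [0, 0, 0]], "yaw": [-0.085, -0.085, -0.085, -0.085, 0]}}

```text
clock: 12.55
tcp_pos: [462.2, -212.4, 35.9]
tcp_rot: [1.74, 0.715, -1.733]
contact_force: [-0.1, -0.4, -0.2]
grip_width: 17.6
```

Run:
```python
from h import *
s=state();print(s['tcp_pos'].round(1),yaw(s)+90,s['joints'].round(2),s['contact_force'].round(1),s['torque'].round(2))
```

```text
[ 462.2 -212.4   35.9] 46.26549401772931 [ 0.73  0.33 -0.45  1.97  0.21  0.86 -0.6 ] [-0.1 -0.4 -0.2] [-0.19  0.16  0.06]
```

{"api": "drive_tool", "payload": {"slide": [[-0.008, -0.004, 0], [-0.008, -0.004, 0], [-0.007, -0.004, 0], [-0.006, -0.003, 0], [-0.005, -0.002, 0]], "yaw": [-0.085, -0.085, -0.085, -0.085, -0.085]}}

```text
clock: 13.05
tcp_pos: [432.8, -222.0, 35.7]
tcp_rot: [1.989, 0.379, -1.989]
contact_force: [-0.4, 0.6, 0.0]
grip_width: 17.7
```

{"api": "drive_tool", "payload": {"slide": [[0, 0, 0], [0, 0, 0], [0, 0, 0], [0, 0, 0], [0, 0, 0]], "yaw": [-0.085, -0.085, -0.085, -0.085, 0]}}

```text
clock: 13.55
tcp_pos: [436.1, -215.3, 35.7]
tcp_rot: [2.161, 0.062, -2.175]
contact_force: [0.1, -0.2, 0.7]
grip_width: 17.5
```

Run:
```python
from h import *
s=state();im=camera('wrist');b=camera('top')
np.save('w3.npy',np.r_[s['tcp_pos'],s['tcp_rot']]);cv2.imwrite('pics/w3.png',im);cv2.imwrite('pics/t3.png',b)
print(s['tcp_pos'].round(1),yaw(s)+90,s['joints'].round(2),s['contact_force'].round(1))
c=cv2.resize(b[130:290,280:480],None,fx=2.6,fy=2.6,interpolation=cv2.INTER_CUBIC)
cv2.imwrite('pics/both3.png',c)
```

```text
[ 436.1 -215.3   35.7] 4.663147904000027 [ 0.65  0.28 -0.34  2.02  0.16  0.86 -1.26] [ 0.1 -0.2  0.7]
```

View pics/w3.png

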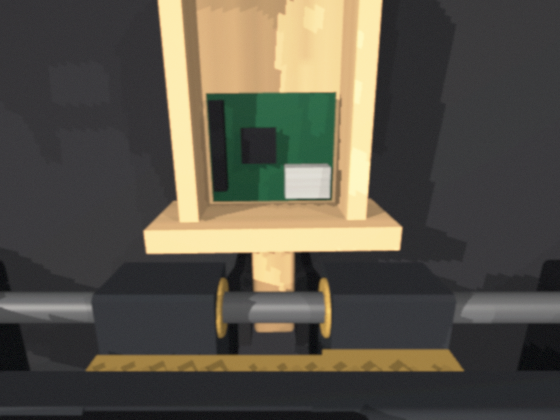

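View pics/both3.png

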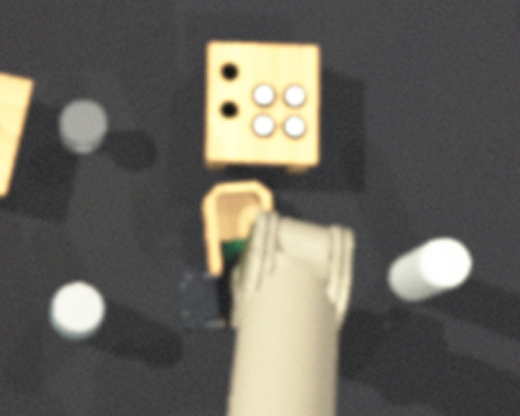

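The wrist view shows the tray flat and gripped squarely by the handle. In the top crop the nose is at (218–262,184), short of the box, whose front edge runs (205,163)–(319,165). All bystanders are standing.

Run:
```python
from h import *
C=cam('top');A=lambda x,y:(280+(x+.5)/2.6-.5,130+(y+.5)/2.6-.5)
b=cv2.imread('pics/t3.png');b=cv2.resize(b[130:290,280:480],None,fx=2.6,fy=2.6,interpolation=cv2.INTER_CUBIC).astype(int)
lum=b[:,:,2]
for y in(60,85,120,150): # box edges
    g=np.where(lum[y,180:345]>140)[0]+180;print('row',y,g.min(),g.max(),[ray(C,A(x,y),58).round(1)[:2].tolist() for x in(g.min()-.5,g.max()+.5)])
for y in(200,205,210):
    g=np.where(lum[y,180:300]>140)[0]+180;print('tray row',y,g.min(),g.max(),[ray(C,A(x,y),35).round(1)[:2].tolist() for x in(g.min()-.5,g.max()+.5)])
for x in(225,235,245,255):
    g=np.where(lum[172:215,x]>140)[0]+172;print('nose col',x,g.min(),ray(C,A(x,g.min()-.5),35).round(1)[:2])
for x in(230,245,270,290):
    g=np.where(lum[100:180,x]>140)[0]+100;print('box front col',x,g.max(),ray(C,A(x,g.max()+.5),58).round(1)[:2])
```

```text
row 60 206 319 [[745.1, -159.7], [747.2, -305.8]]
row 85 206 319 [[712.0, -159.5], [714.1, -305.2]]
row 120 205 318 [[665.9, -158.1], [668.1, -303.2]]
row 150 205 318 [[626.8, -157.9], [629.0, -302.5]]
tray row 200 203 272 [[566.4, -158.1], [567.8, -247.6]]
tray row 205 202 272 [[559.8, -156.8], [561.3, -247.5]]
tray row 210 202 273 [[553.3, -156.8], [554.8, -248.7]]
nose col 225 182 [ 591. -187.]
nose col 235 182 [ 591.2 -199.8]
nose col 245 181 [ 592.7 -212.7]
nose col 255 181 [ 592.9 -225.5]
box front col 230 163 [ 609.7 -190.2]
box front col 245 163 [ 610.  -209.2]
box front col 270 164 [ 609.2 -240.8]
box front col 290 167 [ 605.7 -266.1]
```

{"api": "drive_tool", "payload": {"slide": [[-0.002, -0.007, 0], [-0.002, -0.007, 0], [0, -0.001, 0], [0, 0, 0]], "yaw": [-0.05, -0.05, 0, 0]}}

```text
clock: 14.05
tcp_pos: [432.8, -229.6, 35.5]
tcp_rot: [2.209, -0.039, -2.225]
contact_force: [-0.5, 2.1, 0.8]
grip_width: 17.4
```

Run:
```python
from h import *
s=state();print(s['tcp_pos'].round(1),yaw(s)+90,s['joints'].round(2),s['contact_force'].round(1))
```

```text
[ 432.8 -229.6   35.5] -0.7559581700947291 [ 0.66  0.29 -0.31  2.01  0.15  0.86 -1.32] [-0.5  2.1  0.8]
```

Run:
```python
from h import *
C=cam('top');b=camera('top');cv2.imwrite('pics/t4.png',b)
A=lambda x,y:(280+(x+.5)/2.6-.5,130+(y+.5)/2.6-.5)
b=cv2.resize(b[130:290,280:480],None,fx=2.6,fy=2.6,interpolation=cv2.INTER_CUBIC).astype(int);lum=b[:,:,2]
for y in(178,182,186,190,194,198,202,206,210):
    g=np.where(lum[y,180:300]>140)[0]+180
    if len(g):
        P=[ray(C,A(x,y),35) for x in(g.min()-.5,g.max()+.5)];print(y,g.min(),g.max(),P[0][:2].round(1),P[1][:2].round(1),((P[0]+P[1])/2)[:2].round(1))
```

```text
186 236 281 [ 585.3 -200.4] [ 586.2 -259.3] [ 585.8 -229.9]
190 232 285 [ 580.  -195.3] [ 581.1 -264.4] [ 580.5 -229.8]
194 228 289 [ 574.7 -190.1] [ 575.9 -269.4] [ 575.3 -229.8]
198 225 292 [ 569.4 -186.3] [ 570.8 -273.2] [ 570.1 -229.7]
202 223 293 [ 564.2 -183.7] [ 565.6 -274.4] [ 564.9 -229. ]
206 223 293 [ 558.9 -183.6] [ 560.4 -274.3] [ 559.7 -229. ]
210 223 293 [ 553.7 -183.6] [ 555.2 -274.3] [ 554.5 -228.9]
```

{"api": "drive_tool", "payload": {"slide": [[0.01, 0, 0], [0.01, 0, 0], [0.01, -0.001, 0], [0.01, 0, 0], [0, 0, 0]], "yaw": [0, 0, 0, 0, 0]}}

```text
clock: 14.6
tcp_pos: [475.7, -230.6, 35.6]
tcp_rot: [2.207, -0.036, -2.224]
contact_force: [2.0, -0.8, 0.8]
grip_width: 17.9
```

{"api": "drive_tool", "payload": {"slide": [[0.01, -0.0005, 0], [0.01, 0, 0], [0.01, 0, 0], [0, 0, 0]], "yaw": [0, 0, 0, 0]}}

```text
clock: 15.0
tcp_pos: [507.4, -231.1, 35.6]
tcp_rot: [2.205, -0.036, -2.225]
contact_force: [1.5, -0.5, 1.9]
grip_width: 17.9
```

Run:
```python
from h import *
s=state();print(s['tcp_pos'].round(1),yaw(s)+90,s['contact_force'].round(1),s['torque'].round(2))
```

```text
[ 507.4 -231.1   35.6] -0.5877153906051973 [ 1.5 -0.5  1.9] [ 0.29 -0.38 -0.06]
```

{"api": "drive_tool", "payload": {"slide": [[0.01, -0.0005, 0], [0.01, 0, 0], [0.01, 0, 0], [0.01, 0, 0], [0, 0, 0]], "yaw": [-0.005, 0, 0, 0, 0]}}

```text
clock: 15.5
tcp_pos: [548.7, -231.7, 35.6]
tcp_rot: [2.206, -0.042, -2.231]
contact_force: [1.5, 0.6, 3.0]
grip_width: 18.0
```

{"api": "drive_tool", "payload": {"slide": [[0.008, 0, 0], [0.008, 0, 0], [0, 0, 0]], "yaw": [0, 0, 0]}}

```text
clock: 15.8
tcp_pos: [564.9, -231.8, 35.6]
tcp_rot: [2.205, -0.043, -2.232]
contact_force: [0.2, 0.6, 3.5]
grip_width: 17.5
```

{"api": "drive_tool", "payload": {"slide": [[0.005, 0, 0], [0.005, 0, 0], [0.003, 0, 0], [0, 0, 0]], "yaw": [0, 0, 0, 0]}}

```text
clock: 16.2
tcp_pos: [577.0, -232.1, 35.6]
tcp_rot: [2.203, -0.043, -2.235]
contact_force: [-0.8, 0.7, 4.3]
grip_width: 17.4
```

{"api": "drive_tool", "payload": {"slide": [[0.003, 0, 0], [0.003, 0, 0]], "yaw": [0, 0]}}

```text
clock: 16.4
tcp_pos: [581.9, -232.2, 35.5]
tcp_rot: [2.2, -0.044, -2.238]
contact_force: [-13.8, 5.1, 12.8]
grip_width: 17.6
```

{"api": "drive_tool", "payload": {"slide": [[0.003, 0, 0], [0.003, 0, 0]], "yaw": [0, 0]}}

```text
clock: 16.6
tcp_pos: [582.5, -231.9, 35.5]
tcp_rot: [-2.188, 0.044, 2.254]
contact_force: [-18.2, 3.2, 18.4]
grip_width: 17.8
```

{"api": "drive_tool", "payload": {"slide": [[0, 0, 0], [0, 0, 0], [0, 0, 0], [0, 0, 0], [0, 0, 0]], "yaw": [0, 0, 0, 0, 0], "hand": 0}}

```text
clock: 17.1
tcp_pos: [582.2, -232.4, 34.6]
tcp_rot: [-2.188, 0.045, 2.254]
contact_force: [0.3, -0.3, 0.2]
grip_width: 42.0
```

{"api": "drive_tool", "payload": {"slide": [[0, 0, 0.02], [0, 0, 0.04], [0, 0, 0.05], [-0.02, 0, 0.05], [-0.04, 0, 0.04]], "yaw": [0, 0, 0, 0, 0]}}

```text
clock: 17.6
tcp_pos: [525.7, -229.6, 224.8]
tcp_rot: [-2.177, 0.035, 2.263]
contact_force: [-0.4, -0.6, 0.8]
grip_width: 43.8
```

{"api": "drive_tool", "payload": {"slide": [[-0.03, 0, 0.02], [-0.03, 0, 0.02], [-0.02, 0, 0], [0, 0, 0]], "yaw": [0, 0, 0, 0]}}

```text
clock: 18.0
tcp_pos: [442.3, -230.9, 273.6]
tcp_rot: [2.188, -0.045, -2.252]
contact_force: [0.5, -0.9, 0.0]
grip_width: 43.7
```

Run:
```python
from h import *
s=state();im=camera('wrist');b=camera('top');a=camera('scene')
np.save('w5.npy',np.r_[s['tcp_pos'],s['tcp_rot']]);cv2.imwrite('pics/w5.png',im);cv2.imwrite('pics/t5.png',b)
print(s['tcp_pos'].round(1),yaw(s),s['clock'])
c=cv2.resize(b[130:280,200:480],(800,428),interpolation=cv2.INTER_CUBIC);cv2.imwrite('pics/c5.png',np.vstack([c]))
```

```text
[ 442.3 -230.9  273.6] -91.08053891874849 18.0
```

View pics/w5.png

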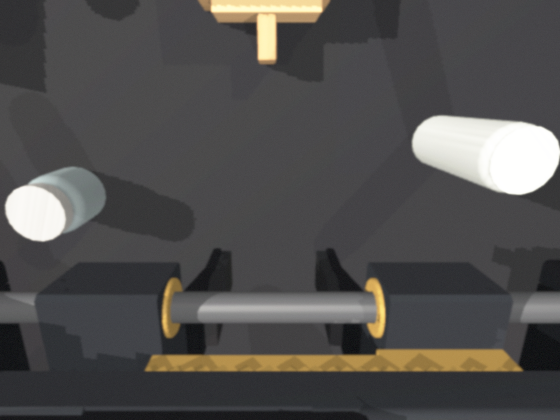

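View pics/c5.png

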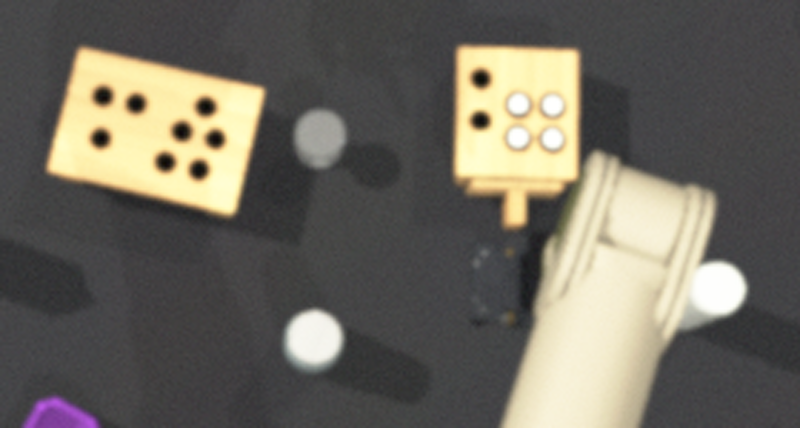

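The tray is in the box with its panel at the mouth, and the jar, can and spool are standing. One closer look to check that it is flush.

{"api": "drive_tool", "payload": {"slide": [[0.03, 0, 0], [0.04, 0, 0], [0.03, 0, 0], [0, 0, 0]], "yaw": [0, 0, 0, 0]}}

```text
clock: 18.55
tcp_pos: [550.4, -228.8, 269.1]
tcp_rot: [2.186, -0.037, -2.256]
contact_force: [-0.9, 0.1, -0.2]
grip_width: 43.8
```

Run:
```python
from h import *
s=state();im=camera('wrist');C=cam('wrist',s);np.save('w6.npy',np.r_[s['tcp_pos'],s['tcp_rot']])
print(s['tcp_pos'].round(1),C[3][:3,3].round(),proj(C,[609,-231,45]))
cv2.imwrite('pics/w6.png',im);cv2.imwrite('pics/w6c.png',cv2.resize(im[0:200,130:400],(800,593),interpolation=cv2.INTER_CUBIC))
```

```text
[ 550.4 -228.8  269.1] [ 632. -228.  408.] [270.51897503 124.02038545]
```

View pics/w6c.png

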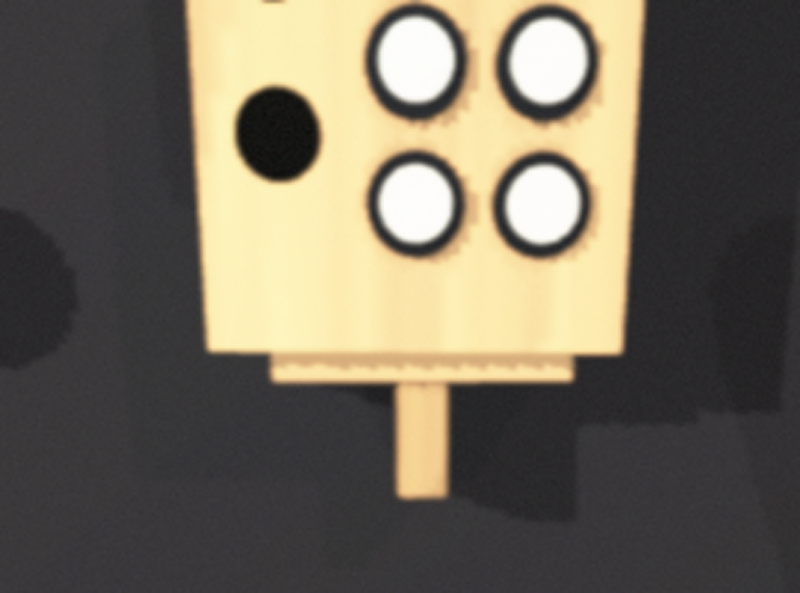

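Run:
```python
from h import *
v=np.load('w6.npy');C=cam('wrist',{'tcp_pos':v[:3],'tcp_rot':v[3:]})
k=270/800;A=lambda x,y:(130+(x+.5)*k-.5,(y+.5)*200/593-.5)
for n,p,z in(("cover FL",(207,352),58),("cover FR",(624,355),58),("panel back L",(271,383),45),("panel back R",(574,382),45),("handle end",(422,498),42)):print(n,ray(C,A(*p),z).round(1))
```

```text
cover FL [ 616.5 -161.    58. ]
cover FR [ 613.1 -300.3   58. ]
panel back L [ 605.1 -179.9   45. ]
panel back R [ 603.5 -285.8   45. ]
handle end [ 563.  -231.9   42. ]
```

Run:
```python
from workcell import *
s=state();print(s['clock'],s['contact_force'].round(1),close_job())
```

```text
the job is handed in; nothing more can be done
18.6 [-0.6  1.4  0. ] None
```

The tray is home in the control box, nose first, and I handed the job in at 18.6 s of the 66 s allowed.

- **What I did:** I drew the tray straight out by its nose wall, put it down and let go. I then took it afresh by the handle block and slid it along the desk between jar and spool, turning it end for end. I pushed it between the rails until it stopped (the last 6 mm commanded moved it under 1 mm, at about 18 N along the push), then let go and backed off.
- **Fit check:** the last wrist picture puts the end panel's outer face about 10–11 mm in front of the cover's edge. With a 10 mm panel that means flush, within the roughly 2 mm camera accuracy. The gripper was clear and the tray was right way up.
- **Bystanders:** the last top view shows the jar, can and spool standing. I did not check the offcut there because it was outside the crop, but no arm movement went near it.
- **Disagreement:** the top camera and the arm differed by about 3 mm sideways. I aligned the tray to the box within the top picture, and it went in with almost no side force.

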